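# Pop the battery hatch on its push-push latch

### The job

Open the battery box, the one whose hatch covers nearly its whole top, for a change of cells: with shut fingertips press the raised thumb pad at the front edge of its hatch down once until it bottoms, and let go so that it springs up. Then keep your hand off it for at least two seconds to see that it stays open; do not push it back down, do not shove, tip or lift the box, keep the fuse box (wider, with three round caps beside its hatch) shut, and leave it and the block, tools and cell around where they are.

Things in the scene. Friction and masses are not known exactly. Their poses are not given: they have to be found in the camera images.
- battery_box: The narrower of two loose grey boxes, 100 (x) x 90 (y) x 48 mm, 1.4 kg, on rubber feet, with a black hatch, 78 (x) x 72 (y) mm, over nearly its whole top. Origin: centre of the underside; z up; its front (free edge of the hatch) faces its own -x, the hatch's hinge is on its +x side, parallel to its y, at x = +43, z = 56 mm.
- battery_hatch (a joint): Hatch angle, rad: 0 to 0.02 latched shut; negative pressed in (stop at -0.085, 6 mm at the free edge); +0.80 open, at its stop. Push-push latch: pressed past -0.06 (2 to 3 N; steep only at the stop, so 5 to 8 N is ample) and let go, slowly or fast, it is swung up by a spring and stays up. Pressed all the way down again it latches shut.
- fuse_box: The wider loose grey box, 100 (x) x 130 (y) x 48 mm: a hatch (58 mm wide) on the left half of its top and a row of three round screw caps (18 mm) on the right half; to be left alone. Origin and axes as those of the battery box. The two boxes and the sanding block stand side by side in any order.
- fuse_hatch (a joint): Angle of the fuse box's hatch, rad: about 0 latched shut, as it must stay; same latch, same signs.
- spare_cell: Loose round cell, 15 x 50 mm, lying on the bench in front of the boxes; origin on its underside.
- pliers: Loose pliers with red handles, 57 x 172 x 12 mm, lying in front of the boxes; origin on the underside.
- screwdriver_fl: Loose yellow-handled screwdriver, 26 x 184 x 26 mm, lying in front of the boxes; origin on the underside.
- sanding_block: Loose brown cork sanding block, 67 x 114 x 30 mm, beside the boxes; origin on its underside.
- battery_thumb_pad: Where to press: ribbed thumb pad, 20 (x) x 30 (y) mm, raised 6 mm on the battery hatch at the middle of its free edge. Origin: centre of its top face, 12 mm in from the free edge; shut: 74 mm above the bench, at the box's own x = -23 mm, y = 0. It moves with the hatch; its axes are the box's while shut. It stands above all of the box, so nothing is in the fingers' way.
Things that resemble listed ones, but are neither listed nor needed, are in the scene too. Leave any yellow look-alike of the battery_box alone.

How it is judged:
By the outcome, as a careful person would: the job done as asked, in the order asked, and still so for the second after the job is handed in, with the robot touching nothing.
It also fails if it takes over 29 s, if anything falls off the work surface, if the arm or the gripper's body presses on something with over 40 N, if the wrist force passes 120 N, or if a joint passes its speed limit or range.

### The arm

A 7-joint arm with a two-finger parallel gripper is mounted at the origin on a cart in front of the work surface, level with it; the furniture and walls round the work are solid. World frame = base frame: x ahead of the robot, y to its left, z up, the work surface at z = 0. Lengths are in m, angles in rad, forces in N, time in s.
With the tool pointing down it reaches from about 0.425 to 0.875 m from the base axis. Payload 4.7 kg.
Tool frame: the origin (TCP) lies midway between the tips of the shut fingers; the grasp point (between the pads) lies 19 mm behind it; z points along the fingers, y is the line along which they close (so a half turn about z gives the same grasp; the last joint's range is limited). The gripper opens to 85 mm and grips with 20 to 120 N. Pads are 22 mm wide; open, the fingers measure 114 mm over their backs; the gripper's body (76 mm by 85 mm) begins 54 mm behind the grasp point. The pads swing forward as they close: fully open they stand 13 mm farther back than shut.
Start: joints at [-1.152, 0.321, -0.07, 1.45, 0.023, 1.371, -0.057], TCP at [0.256, 0.597, 0.231] pointing down, gripper open.
Joint ranges: [-2.86, 2.86], [-0.3, 2.09], [-1.38, 1.24], [0.06, 2.45], [-1.56, 4.7], [0.09, 2.05], [-2.69, 2.69]. Speed limits (rad/s): [2.57, 2.57, 3.14, 3.14, 3.14, 3.14, 3.14].

### API

Orientations are given as a unit quaternion [x, y, z, w].
In Python, from plant import monitor, get_image, finish_job gives the robot as it stands. The module is installed in compiled form; this text tells all that it offers.
- The arm moves only by the shell command python3 -m creep 'ROWS' [OPENING] [FORCE]. ROWS is JSON, a list of rows, each a list of 2 entries, a list of its own where there are three numbers: the shift along the tool's x, y, z normalised to -1 to 1, where 1 is 8 cm, then the turn, a rotation vector about the tool's x, y, z normalised to -1 to 1, where 1 is 90 degrees. In form: [[[x, y, z], [rx, ry, rz]], ...]. A call has 1 to 5 rows; each row is the pose to reach, as a shift and turn from the pose commanded when the call began, along the tool's axes at that moment; what a row does not reach only later rows make up. A row lasts 1/8 s, in which the tool goes at most 62.5 mm and 10.7 degrees, less where a joint would pass 70% of its speed; a pose out of reach is approached as far as the arm can. A call with a number of a shift or a turn outside -1 to 1 is refused whole. A call with a gripper value outside its range is refused whole. OPENING is the closure, from 0 (fully open) to 1 (shut), set as the call begins (- or left out, the last holds). The fingers move at their own pace and stop on an object; FORCE is the grip in N (left out, the last holds). Time passes only in rows, so rows that repeat a pose let the fingers close. It gives the time, the measured TCP pose, the force, the opening and the grip force at its end, in the units of the state.
- monitor.observe(): the state, without advancing time (a new reading comes with each control period).
- get_image(name): name is "scene" or "top" or "wrist"; returns a dict with "frame" (480x640x3 uint8, blue, green, red), "range_z" (480x640 float32, m along the optical axis (not along the pixel's ray), 0 where there is no reading), "K" (3x3 intrinsics, pixels), "rvec" (rotation vector, rad) and "tvec" (3), from world to camera coordinates, as OpenCV has them. Camera axes: x right, y down, z forward; pixel columns grow to the right and rows downward; lengths in m; the calibration is good to about 2 mm. The wrist camera is an equidistant fisheye: a pixel r from the principal point sees the ray r / f radians off the axis. A picture is of the moment at which its call begins.
- finish_job(): hands the job in; it is judged then, once.
The state is a dict: "clock": time; "q": joint angles; "joint_vel": joint speeds; "joint_efforts": joint torques, N m; "tool_pos": TCP position; "orientation": TCP orientation; "force": force on the tool from outside, world axes, zero at the start; "torque": the same for the moment, N m; "gripper_width": opening from 0.0 (shut) to 1.0 (fully open); "gripper_force": force on a finger pad.
Only numpy, scipy, OpenCV 4.12 (cv2) and the standard library are available. Lean on these libraries where they do the work, as an engineer would, in place of code of your own. Each camera call takes 0.05 s, during which the arm holds its last target. There are 200 camera calls.

## Working session

There is one attempt and no reset: what is moved stays moved. The work goes in short steps, Python scripts to look and compute and a shell command to move; the robot and the scene stay as the last step left them, time stands still between calls to the robot, and variables do not carry over. Pictures are saved under pics/ and viewed, at most 10 in all, crops included, and the job is handed in when it is done.

```bash
mkdir -p pics; cat > h.py <<'E'
import numpy as np, cv2
from plant import monitor, get_image, finish_job
def world(im,u,v,w=1):
    z=im["range_z"]; K=im["K"]
    p=z[int(v)-w:int(v)+w+1,int(u)-w:int(u)+w+1]; d=np.median(p[p>0])
    c=np.array([(u-K[0,2])/K[0,0]*d,(v-K[1,2])/K[1,1]*d,d])
    R=cv2.Rodrigues(np.array(im["rvec"],float))[0]
    return R.T@(c-np.ravel(im["tvec"]))
E
python3 - <<'E'
from h import *
import pickle
for n in("top","scene"):
    im=get_image(n); cv2.imwrite(f"pics/{n}1.png",im["frame"]); pickle.dump(im,open(n+".pkl","wb"))
s=monitor.observe(); print(s["clock"],s["tool_pos"],s["orientation"],s["force"])
E
```

```text
0.1 [0.25583909 0.59701956 0.23033416] [ 2.00997243e-01  9.79591430e-01 -8.50887883e-04 -1.21300084e-04] [ 0.2081863   0.90570861 -0.63466695]
```

View pics/top1.png

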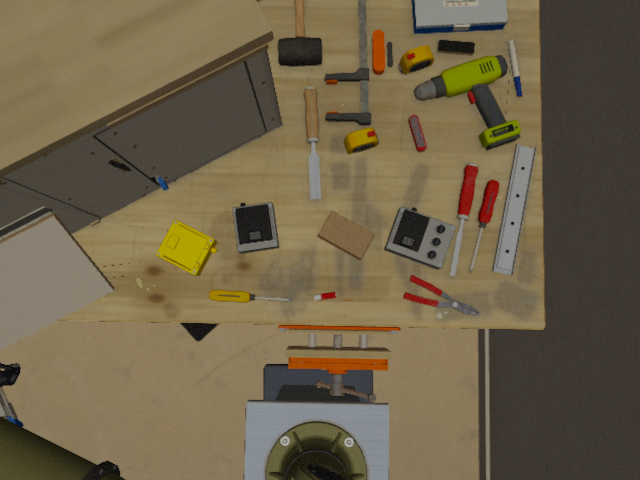

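View pics/scene1.png

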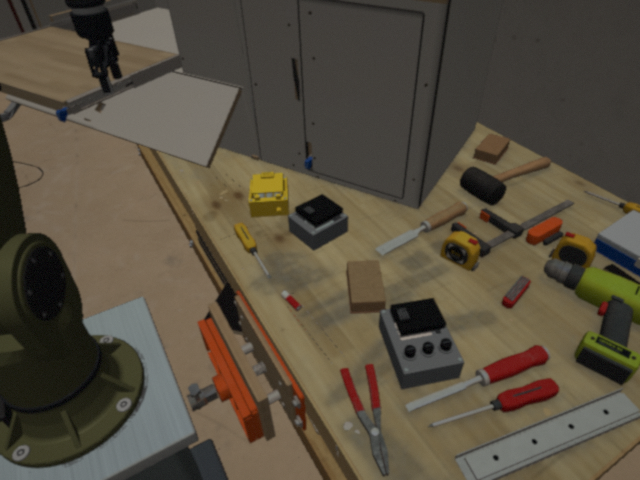

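Candidates: the yellow look-alike at top (187,247), the narrow grey box with the nearly full-top hatch at (256,228), and the wide grey box with three caps at (420,237). The box at (256,228) fits the description, so I'll crop it and measure.

```bash
python3 - <<'E'
from h import *
import pickle
t=pickle.load(open("top.pkl","rb")); s=pickle.load(open("scene.pkl","rb"))
a=cv2.resize(t["frame"][190:265,220:295],(480,480),interpolation=cv2.INTER_CUBIC)
b=cv2.resize(s["frame"][180:260,275:355],(320,320),interpolation=cv2.INTER_CUBIC)
c=np.zeros((480,800,3),np.uint8); c[:,:480]=a; c[:320,480:]=b
cv2.imwrite("pics/crop.png",c)
# full world map from top
z=t["range_z"];K=t["K"];v,u=np.mgrid[:480,:640]
C=np.stack([(u-K[0,2])/K[0,0]*z,(v-K[1,2])/K[1,1]*z,z],-1)
R=cv2.Rodrigues(np.array(t["rvec"],float))[0]
W=(C-np.ravel(t["tvec"]))@R; np.save("W.npy",W)
f=lambda p:np.round(W[p[1],p[0]],3)
for n,p in dict(boxmid=(256,228),bench=(290,260),yellow=(187,247),door=(40,260),doorR=(105,285),doortop=(45,215),cabedge=(268,40),cabface=(240,110),cabfoot=(280,125),cab2=(100,215),shelf=(100,60),arm=(20,440),fuse=(420,237),blk=(345,235)).items(): print(n,p,f(p))
# blob of box: height>0.04 within region
m=np.zeros((480,640),bool); m[195:260,225:290]=1
for lo,hi in((.035,.055),(.035,.09),(.060,.0715),(.0715,.09)):
    q=m&(W[...,2]>lo)&(W[...,2]<hi); P=W[q][:,:2].astype(np.float32)
    if len(P)>5: print(lo,hi,len(P),cv2.minAreaRect(P),np.median(W[q],0).round(4),P.mean(0))
E
```

```text
boxmid (256, 228) [0.53  0.141 0.066]
bench (290, 260) [ 0.467  0.069 -0.001]
yellow (187, 247) [0.486 0.289 0.069]
door (40, 260) [0.445 0.564 0.16 ]
doorR (105, 285) [0.4   0.458 0.083]
doortop (45, 215) [0.532 0.543 0.196]
cabedge (268, 40) [0.772 0.087 0.475]
cabface (240, 110) [0.743 0.162 0.221]
cabfoot (280, 125) [0.779 0.099 0.006]
cab2 (100, 215) [0.558 0.497 0.027]
shelf (100, 60) [0.727 0.337 0.496]
arm (20, 440) [0.203 0.343 0.661]
fuse (420, 237) [ 0.517 -0.215  0.069]
blk (345, 235) [ 0.522 -0.054  0.031]
0.035 0.055 591 ((0.5352782607078552, 0.1468241810798645), (0.10080485790967941, 0.09028163552284241), 9.111878395080566) [0.5017 0.1402 0.0482] [0.5191549  0.14306313]
0.035 0.09 1807 ((0.5352782607078552, 0.1468241810798645), (0.10080485790967941, 0.09028163552284241), 9.111878395080566) [0.5316 0.1456 0.0673] [0.53239155 0.14574352]
0.06 0.0715 897 ((0.5411666631698608, 0.14789579808712006), (0.08266181498765945, 0.072456493973732), 9.314046859741211) [0.5433 0.1474 0.0684] [0.5423369 0.1469468]
0.0715 0.09 301 ((0.5387228727340698, 0.14735926687717438), (0.07673642039299011, 0.07056218385696411), 9.139289855957031) [0.5205 0.1461 0.0734] [0.52827245 0.1474164 ]
```

View pics/crop.png

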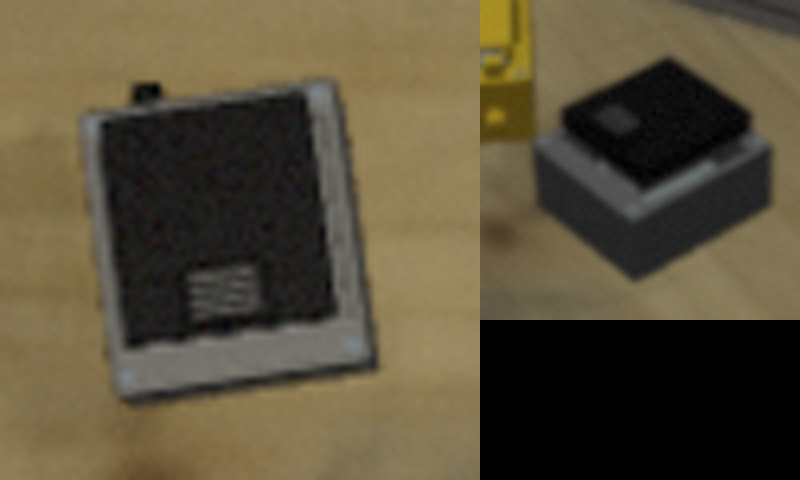

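The crop shows the ribbed pad at crop (225,290), which is top pixel (255,235). It sits at the near edge, there are no caps, and the outline measures 101 x 90 mm, so this is the battery box. Next I check the pad point and the clearance along the path.

```bash
python3 - <<'E'
from h import *
W=np.load("W.npy"); print("pad",W[234:237,254:257].reshape(-1,3).mean(0).round(4))
c=np.array([.5353,.1468]);a=np.radians(9.1)
p=c-.023*np.array([np.cos(a),np.sin(a)]); print("pad from box",p)
s=monitor.observe();o=s["tool_pos"][:2]
from scipy.spatial.transform import Rotation as Ro
R=Ro.from_quat(s["orientation"]).as_matrix()
print("tool shift/0.08",R.T@(np.array([*p,.074])-s["tool_pos"])/.08)
for k in np.linspace(0,1,9):
    x=o+k*(p-o); d=np.hypot(W[...,0]-x[0],W[...,1]-x[1]); q=(d<.09)&(W[...,2]<1)
    print(x.round(3), "n",q.sum(), "maxz",W[q][:,2].max().round(3) if q.any() else None)
for px in((5,335),(30,325),(60,310),(5,260),(5,300),(5,375)): print(px,W[px[1],px[0]].round(3))
E
```

```text
pad [0.5136 0.1417 0.0765]
pad from box [0.51258948 0.14316236]
tool shift/0.08 [-5.18391707 -3.94763697  1.96149444]
[0.256 0.597] n 3624 maxz 0.347
[0.288 0.54 ] n 3709 maxz 0.347
[0.32  0.484] n 3729 maxz 0.113
[0.352 0.427] n 4252 maxz 0.114
[0.384 0.37 ] n 4648 maxz 0.092
[0.416 0.313] n 5008 maxz 0.082
[0.448 0.257] n 5161 maxz 0.082
[0.48 0.2 ] n 5196 maxz 0.084
[0.513 0.143] n 4863 maxz 0.084
(5, 335) [0.291 0.663 0.085]
(30, 325) [0.312 0.615 0.076]
(60, 310) [0.345 0.553 0.078]
(5, 260) [0.443 0.624 0.181]
(5, 300) [0.364 0.647 0.126]
(5, 375) [0.237 0.53  0.334]
```

```bash
python3 -m creep '[[[-0.5,-0.38,0],[0,0,0]],[[-1,-0.76,0],[0,0,0]],[[-1,-0.76,0],[0,0,0]]]' 1 40; python3 -m creep '[[[-0.5,-0.38,0],[0,0,0]],[[-1,-0.76,0],[0,0,0]],[[-1,-0.76,0],[0,0,0]]]'
```

```text
clock: 0.48
tool_pos: [0.3096, 0.5059, 0.2312]
orientation: [0.205, 0.979, -0.001, 0.001]
force: [0.6, 1.0, 0.0]
gripper_width: 0.378
gripper_force: 0.0
clock: 0.85
tool_pos: [0.3581, 0.4192, 0.2313]
orientation: [0.204, 0.979, -0.001, 0.001]
force: [0.5, 1.0, 0.9]
gripper_width: -0.002
gripper_force: 0.0
```

```bash
for i in 1; do python3 -m creep '[[[-0.5,-0.38,0],[0,0,0]],[[-1,-0.76,0],[0,0,0]],[[-1,-0.76,0],[0,0,0]]]'; python3 -m creep '[[[-0.5,-0.38,0],[0,0,0]],[[-1,-0.76,0],[0,0,0]],[[-1,-0.76,0],[0,0,0]]]';  python3 -m creep '[[[-0.5,-0.38,0],[0,0,0]],[[-1,-0.76,0],[0,0,0]],[[-1,-0.76,0],[0,0,0]],[[-1,-0.76,0],[0,0,0]]]'; done
python3 - <<'E'
from h import *
from scipy.spatial.transform import Rotation as Ro
s=monitor.observe(); print(s["clock"],s["tool_pos"],s["force"])
R=Ro.from_quat(s["orientation"]).as_matrix()
print(R.T@(np.array([.513,.1428,.074])-s["tool_pos"])/.08)
E
```

```text
clock: 1.23
tool_pos: [0.4069, 0.3324, 0.2313]
orientation: [0.204, 0.979, -0.0, 0.0]
force: [-0.7, 0.4, 0.2]
gripper_width: 0.003
gripper_force: 0.0
clock: 1.6
tool_pos: [0.456, 0.2455, 0.2313]
orientation: [0.204, 0.979, -0.0, 0.0]
force: [-0.0, 0.1, 0.8]
gripper_width: -0.003
gripper_force: 0.0
clock: 2.1
tool_pos: [0.5033, 0.1631, 0.2311]
orientation: [0.2, 0.98, 0.0, -0.0]
force: [-0.4, -0.6, -0.8]
gripper_width: -0.0
gripper_force: 0.0
2.1 [0.50328345 0.16312756 0.2310608 ] [-0.44355016 -0.55207475 -0.79967728]
[-0.21341439 -0.18757622  1.96289964]
```

```bash
python3 -m creep '[[[-0.21,-0.19,0.3],[0,0,0]],[[-0.21,-0.19,0.9],[0,0,0]],[[-0.21,-0.19,0.9],[0,0,0]]]'; python3 -m creep '[[[0,0,0.4],[0,0,0]],[[0,0,0.8],[0,0,0]],[[0,0,0.8],[0,0,0]],[[0,0,0.8],[0,0,0]]]'
python3 - <<'E'
from h import *
a=get_image("scene");b=get_image("wrist")
s=monitor.observe(); print(s["clock"],s["tool_pos"],s["force"])
f=cv2.resize(a["frame"][120:270,250:400],(400,400),interpolation=cv2.INTER_CUBIC)
g=cv2.resize(b["frame"],(533,400))[:,66:466]
cv2.imwrite("pics/near.png",np.hstack([f,g]))
E
```

```text
clock: 2.48
tool_pos: [0.5099, 0.1416, 0.1559]
orientation: [0.199, 0.98, -0.002, -0.004]
force: [-0.8, -0.7, -0.1]
gripper_width: 0.003
gripper_force: 0.0
clock: 2.98
tool_pos: [0.5146, 0.1414, 0.0975]
orientation: [0.2, 0.98, 0.001, 0.001]
force: [0.3, -0.2, 0.1]
gripper_width: -0.002
gripper_force: 0.0
3.075 [0.51482573 0.14094281 0.09755931] [-0.38787058  0.85067042  0.43281639]
```

View pics/near.png

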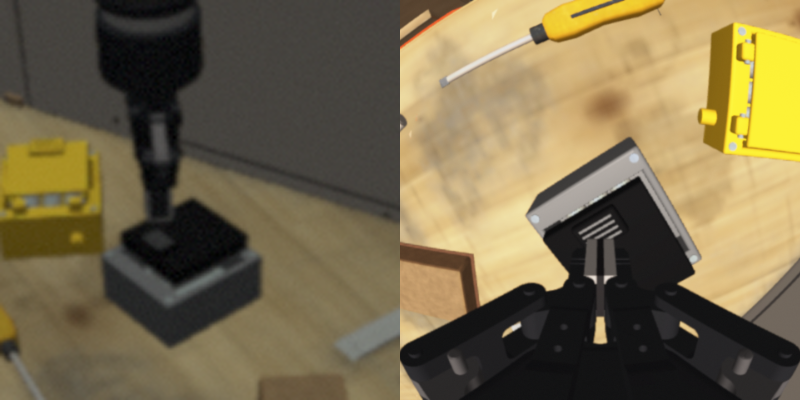

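The wrist view shows the shut tips over the ribbed pad (picture px 600,230). The scene view puts the tip at (160,215), just above the pad at (158,238). I'll descend gently and press until the force rises.

```bash
python3 -m creep '[[[0.03,0.01,0.15],[0,0,0]],[[0.03,0.01,0.27],[0,0,0]],[[0.03,0.01,0.27],[0,0,0]],[[0.03,0.01,0.27],[0,0,0]]]'; python3 -m creep '[[[0,0,0.02],[0,0,0]],[[0,0,0.04],[0,0,0]],[[0,0,0.04],[0,0,0]]]'
```

```text
clock: 3.58
tool_pos: [0.5113, 0.1417, 0.0737]
orientation: [0.201, 0.98, -0.0, -0.0]
force: [-2.1, -0.6, 1.8]
gripper_width: 0.0
gripper_force: 1.1
clock: 3.95
tool_pos: [0.5114, 0.1415, 0.0704]
orientation: [0.201, 0.98, -0.0, -0.0]
force: [-0.9, -0.4, 2.3]
gripper_width: -0.001
gripper_force: 1.4
```

```bash
python3 -m creep '[[[0,0,0.02],[0,0,0]],[[0,0,0.02],[0,0,0]]]'; python3 -m creep '[[[0,0,0.015],[0,0,0]],[[0,0,0.015],[0,0,0]]]'
```

```text
clock: 4.2
tool_pos: [0.5116, 0.1415, 0.0689]
orientation: [0.201, 0.98, -0.0, 0.0]
force: [-2.0, 0.1, 3.4]
gripper_width: 0.001
gripper_force: 1.5
clock: 4.45
tool_pos: [0.5116, 0.1416, 0.0685]
orientation: [0.201, 0.98, 0.0, -0.0]
force: [-4.2, -0.9, 8.6]
gripper_width: -0.001
gripper_force: 4.3
```

It bottomed at 8.6 N. I'll release straight up, then back away.

```bash
python3 -m creep '[[[0,0,-0.5],[0,0,0]],[[0,0,-1],[0,0,0]],[[0.3,0,-1],[0,0,0]]]'; python3 -m creep '[[[0.5,-0.2,-0.5],[0,0,0]],[[1,-0.4,-1],[0,0,0]],[[1,-0.4,-1],[0,0,0]],[[1,-0.4,-1],[0,0,0]]]'
python3 - <<'E'
from h import *
a=get_image("scene");b=get_image("top")
s=monitor.observe(); print(s["clock"],s["tool_pos"],s["force"])
f=cv2.resize(a["frame"][120:270,250:400],(400,400),interpolation=cv2.INTER_CUBIC)
g=cv2.resize(b["frame"][180:330,180:330],(400,400))
cv2.imwrite("pics/after.png",np.hstack([f,g]))
E
```

```text
clock: 4.82
tool_pos: [0.4933, 0.1509, 0.1512]
orientation: [0.202, 0.979, 0.002, 0.004]
force: [-1.1, 0.6, -0.8]
gripper_width: 0.0
gripper_force: 0.0
clock: 5.32
tool_pos: [0.4038, 0.1531, 0.2275]
orientation: [0.201, 0.98, 0.0, 0.001]
force: [-0.5, 0.1, -0.6]
gripper_width: 0.002
gripper_force: 0.0
5.425 [0.4036049  0.1526495  0.22650577] [ 0.82855255 -0.63170682 -0.43564819]
```

View pics/after.png

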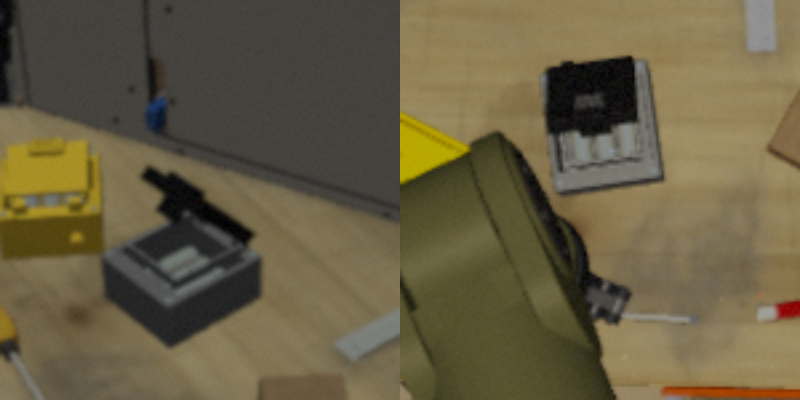

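The hatch stands open: in the scene view it is raised at (200,205) with the cells visible at (180,260), and the box hasn't moved. I'll now wait more than two seconds with the hand clear, re-check, and hand in.

```bash
Z='[[[0,0,0],[0,0,0]],[[0,0,0],[0,0,0]],[[0,0,0],[0,0,0]],[[0,0,0],[0,0,0]],[[0,0,0],[0,0,0]]]'
python3 -m creep '[[[0,0,0],[0,0,0]],[[0,0,0],[0,0,0]],[[0,0,0],[0,0,0]],[[0,0,0],[0,0,0]],[[0,0,0],[0,0,0]]]' >/dev/null
python3 -m creep '[[[0,0,0],[0,0,0]],[[0,0,0],[0,0,0]],[[0,0,0],[0,0,0]],[[0,0,0],[0,0,0]],[[0,0,0],[0,0,0]]]' >/dev/null
python3 -m creep '[[[0,0,0],[0,0,0]],[[0,0,0],[0,0,0]],[[0,0,0],[0,0,0]],[[0,0,0],[0,0,0]],[[0,0,0],[0,0,0]]]' >/dev/null
python3 -m creep '[[[0,0,0],[0,0,0]],[[0,0,0],[0,0,0]],[[0,0,0],[0,0,0]],[[0,0,0],[0,0,0]],[[0,0,0],[0,0,0]]]' 
python3 - <<'E'
from h import *
t=get_image("top");z=t["range_z"];K=t["K"];v,u=np.mgrid[:480,:640]
C=np.stack([(u-K[0,2])/K[0,0]*z,(v-K[1,2])/K[1,1]*z,z],-1)
W=(C-np.ravel(t["tvec"]))@cv2.Rodrigues(np.array(t["rvec"],float))[0]
r=W[198:262,230:290]; print("max z over box",np.percentile(r[...,2],99.5).round(3),"before",np.percentile(np.load("W.npy")[198:262,230:290,2],99.5).round(3))
q=(r[...,2]>.035); print(cv2.minAreaRect(r[q][:,:2].astype(np.float32)))
f=W[205:270,385:455]; print("fuse max z",np.percentile(f[...,2],99.5),np.percentile(np.load("W.npy")[205:270,385:455,2],99.5))
E
```

```text
clock: 7.92
tool_pos: [0.4033, 0.1532, 0.2277]
orientation: [0.201, 0.98, 0.0, 0.0]
force: [0.1, -0.5, 0.4]
gripper_width: -0.002
gripper_force: 0.0
max z over box 0.619 before 0.079
((0.4625488519668579, 0.11157836019992828), (0.27898553013801575, 0.11399313807487488), 26.190486907958984)
fuse max z 0.07848994268205177 1.3834705585050053
```

```bash
python3 - <<'E'
from h import *
t=get_image("top");z=t["range_z"];K=t["K"];v,u=np.mgrid[:480,:640]
C=np.stack([(u-K[0,2])/K[0,0]*z,(v-K[1,2])/K[1,1]*z,z],-1)
W=(C-np.ravel(t["tvec"]))@cv2.Rodrigues(np.array(t["rvec"],float))[0]
r=W[198:262,228:290]; q=(r[...,2]>.035)&(r[...,2]<.16)&(r[...,0]>.47)
print("hatch max z",np.percentile(r[q][:,2],99), "box",cv2.minAreaRect(r[q&(r[...,2]<.055)][:,:2].astype(np.float32)))
print(monitor.observe()["clock"])
if np.percentile(r[q][:,2],99)>.1: print(finish_job())
E
```

```text
hatch max z 0.12357478646430746 box ((0.5349405407905579, 0.1470179259777069), (0.10065957903862, 0.09065993875265121), 9.500706672668457)
8.025
the job is handed in; nothing more can be done
None
```

The job is handed in: the battery box hatch sprang open after one press that bottomed at 8.6 N, and it was still up over 2.5 s later with the hand clear. The box had not moved measurably and the arm went near nothing else.

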